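# Stand a carved panel in the taper clamp and set its play

### The arm

A 6-joint arm with a two-finger parallel gripper is mounted at the origin on a cart in front of the work surface, level with it; the furniture and walls round the work are solid. World frame = base frame: x ahead of the robot, y to its left, z up, the work surface at z = 0. Lengths are in m, angles in degrees, forces in N, time in s.
With the tool pointing down it reaches from about 0.4 to 0.825 m from the base axis. Payload 7 kg.
Tool frame: the origin (TCP) lies midway between the tips of the shut fingers; the grasp point (between the pads) lies 19 mm behind it; z points along the fingers, y is the line along which they close (so a half turn about z gives the same grasp; the last joint's range is limited). The gripper opens to 88 mm and grips with 3 to 60 N. Pads are 19 mm wide; open, the fingers measure 130 mm over their backs; the gripper's body (78 mm by 193 mm) begins 47 mm behind the grasp point.
Start: joints at [-51.732, 20.546, 0.682, 0, -70.136, -16.507], TCP at [0.25, -0.627, 0.227] pointing down, gripper open.
Joint ranges: [-176.03, 176.03], [-82.01, 121.73], [-58.28, 71.71], [-173.87, 95.51], [-174.79, -0.11], [-173.66, 173.66]. Speed limits (degrees/s): [136.94, 136.94, 172.46, 180, 180, 180].

### API

Orientations are given as [roll, pitch, yaw] about the fixed x, y, z axes, in that order (R = Rz(yaw) Ry(pitch) Rx(roll)).
In Python, from plant import r gives the robot as it stands.
- The arm moves only by the tool carry_out, never from a script. Its argument "deltas" is a list of rows, each a list of 3 entries, a list of its own where there are three numbers: the opening, from 0 (shut) to 1 (fully open), then the shift along the tool's x, y, z in mm, then the turn, a rotation vector about the tool's x, y, z in rad. In form: [[gripper, [tx, ty, tz], [rx, ry, rz]], ...]. A call has 1 to 12 rows; each row is the pose to reach, as a shift and turn from the pose commanded when the call began, along the tool's axes at that moment; what a row does not reach only later rows make up. A row lasts 1/10 s, in which the tool goes at most 50 mm and 8.59 degrees, less where a joint would pass 70% of its speed; a pose out of reach is approached as far as the arm can. A call with a gripper value outside its range is refused whole. The fingers move at their own pace and stop on an object; "squeeze" is the grip in N (left out, the last holds). Time passes only in rows, so rows that repeat a pose let the fingers close. It gives the time, the measured TCP pose, the force, the opening and the grip force at its end, in the units of the state.
- r.get_state(): the state, without advancing time (a new reading comes with each control period).
- r.capture(name): name is "side" or "top" or "wrist"; returns (picture, depth): 420x560x3 uint8, red, green, blue; 420x560 float32, m along the optical axis (not along the pixel's ray), 0 where there is no reading.
- r.get_calibration(name): a dict with "fov_y" (degrees; the focal length in pixels is half the picture's height over the tangent of half this angle, whatever the lens; pixels are square), "cx", "cy" (the principal point, pixels), "distortion" ([k1, k2, p1, p2, k3] as OpenCV has them; the pictures are not rectified), "view" (4x4, takes a point from world to camera coordinates). Camera axes: x right, y down, z forward; pixel columns grow to the right and rows downward; lengths in m; the calibration is good to about 2 mm. A picture is of the moment at which its call begins: read the wrist's pose just before it. get_calibration takes no time and is no camera call; for the wrist camera it gives the pose at the moment of the call.
- r.close_job(): hands the job in; it is judged then, once.
The state is a dict: "time_s": time; "joints": joint angles; "qd": joint speeds; "joint_torque": joint torques, N m; "tcp_pos": TCP position; "eef_rot": TCP orientation; "contact_force": force on the tool from outside, world axes, zero at the start; "moment": the same for the moment, N m; "gripper_width": finger opening in m; "gripper_force": force on a finger pad.
Only numpy, scipy, OpenCV 4.12 (cv2) and the standard library are available. Lean on these libraries where they do the work, as an engineer would, in place of code of your own. Each camera call takes 0.05 s, during which the arm holds its last target. There are 200 camera calls.

### The job

Stand the small carved panel up on one of its short edges in the middle of the panel clamp's slot and let go of it, then turn the knurled nut clockwise (seen from above) until it bottoms out, so that the jaw squares the panel up. From there back the nut off a quarter turn, so that the wood has room to swell, and finish with the fingers still gripping the nut, so that it cannot creep while I set its lock screw. Leave the oil bottle, the tape and the strop where they are.

Things in the scene. Friction and masses are not known exactly. Their poses are not given: they have to be found in the camera images.
- carved_panel: loose limewood slab with a carved rosette, 90 mm (its x) by 60 mm (its y) by 16 mm (its z), 0.06 to 0.12 kg; origin at its centre. Starts flat on the bench, rosette up. To stand it, turn it 90 degrees about y: e.g. pinch the long edges with the tool tilted 45 degrees one way, stand it with the tool tilted 45 the other way. Either short edge may be down, either face in front
- clamp_stand: panel clamp, screwed down: base 186 (x) by 104 (y) by 18 mm, x -87 to 99 mm; origin under it; +x from the fence (right-hand side, as the robot sees it) to the nut (left). Fixed fence: slot face at x = -58 mm, 14 mm thick, 46 mm wide in y, top 46 mm above the bench. The jaw, alike, faces it; only the nut moves it. Its tongue behind is at most 34 mm high
- slot (a point): point on the slot's floor, 18 mm above the bench, at x = -50 mm, y = 0 of the clamp, 8 mm from the fence's slot face. Axes as the clamp's: x across the slot, y along it, z up. Slot 28 mm deep, bevelled 4 mm outward over its top 8 mm, open at both ends; its width is 16.4 mm with the nut bottomed and 1.15 mm more for each radian the nut is backed off (19.4 to 20.8 mm at the start)
- clamp_nut (a joint): angle of the nut (rad): 0 is bottomed out (hard stop); grows as it is turned anticlockwise seen from above, rising 0.955 mm a radian. Starts at 2.6 to 3.8, already on its thread; turns with 0.06 N m of friction and stays where it is left. A quarter turn is 1.571
- nut_head: knurled round steel nut on the clamp's upright stud: head 38 mm in diameter, 24 mm high, above a taper; turns with joint clamp_nut. Origin on its axis, 40 mm below its top face. A small dark lock screw in the top face turns with it. Gripping fingers slip round it, without harm, once it is bottomed out
- nut_grip (a point): point on the nut's axis at its top face, 64 mm above the bench when bottomed; the head reaches from here to 24 mm below and the stud up to 14 mm above (less as the nut rises). The axis is at x = +38 mm, y = 0 of the clamp, 88 mm beyond the slot point
- oil_bottle: small amber bottle of honing oil with a black cap, 43 mm across, 92 mm high, standing beyond the clamp; origin under its base; stays where it is
- masking_tape: roll of masking tape lying flat, 94 mm across, 25 mm high; origin under its middle; stays where it is
- strop: leather-faced wooden strop lying flat along the right edge of the bench, 52 mm (x) by 230 mm (y) by 16 mm; origin under its middle; stays where it is

How it is judged (in metres and radians):
On the way, in this order (a step that is already met when the one before it is completed fails the run):
1. the panel stands on a short edge in the slot of the clamp, let go, with the nut still backed off ((angle between carved_panel's own x axis and vertical below 0.3 rad or angle between carved_panel's own x axis and vertical above 2.8416 rad) and z of carved_panel in the frame of slot between 0.04 and 0.05 m and x of carved_panel in the frame of slot between -0.01 and 0.012 m and y of carved_panel in the frame of slot between -0.02 and 0.02 m and contact force between the fingers and carved_panel below 0.2 N and value of joint clamp_nut above 2 rad), for 0.2 s.
2. the nut is bottomed out with the panel still standing in the slot (value of joint clamp_nut below 0.12 rad and (angle between carved_panel's own x axis and vertical below 0.2 rad or angle between carved_panel's own x axis and vertical above 2.9416 rad) and z of carved_panel in the frame of slot between 0.04 and 0.05 m and x of carved_panel in the frame of slot between -0.01 and 0.012 m and y of carved_panel in the frame of slot between -0.02 and 0.02 m), for 0.1 s.
At the end, for the whole second after the job is handed in: The fingers grip the nut (over 4 N), which is a quarter turn (90 degrees, 20 either way) up from bottomed out; the panel stands on a short edge on the slot's floor, within 9 degrees of upright and 20 mm of the middle of the slot's length, untouched by the robot (value of joint clamp_nut between 1.22 and 1.92 rad and contact force between the fingers and nut_head above 4 N and (angle between carved_panel's own x axis and vertical below 0.15 rad or angle between carved_panel's own x axis and vertical above 2.9916 rad) and z of carved_panel in the frame of slot between 0.04 and 0.05 m and x of carved_panel in the frame of slot between -0.01 and 0.012 m and y of carved_panel in the frame of slot between -0.02 and 0.02 m and contact force between each of the arm, the fingers and carved_panel below 0.2 N); the arm keeps its last pose, push and grip.
It fails at once if the oil bottle is shoved or knocked over (distance of oil_bottle from where it was at the start of the episode above 0.03 m or angle between oil_bottle's own z axis and vertical above 0.5 rad).
It fails at once if the roll of masking tape is shoved or knocked over (distance of masking_tape from where it was at the start of the episode above 0.03 m).
It fails at once if the strop is shoved or knocked over (distance of strop from where it was at the start of the episode above 0.03 m).
It also fails if it takes over 62 s, if anything falls off the work surface, if the arm or the gripper's body presses on something with over 40 N, if the wrist force passes 120 N, or if a joint passes its speed limit or range.

## Working session

There is one attempt and no reset: what is moved stays moved. The work goes in short steps, Python scripts to look and compute and a tool call to move; the robot and the scene stay as the last step left them, time stands still between calls to the robot, and variables do not carry over. Pictures are saved under pics/ and viewed, at most 10 in all, crops included, and the job is handed in when it is done.

Besides the shell and the picture viewer there is one more tool, called after "Emit:" as a command line: name --argument value ..., lists and objects as JSON in quotes. carry_out: Moves the arm, as the interface text tells. Its arguments: {"type":"object","properties":{"deltas":{"type":"array"},"squeeze":{"type":"number"}},"required":["deltas"]}

```bash
mkdir -p pics; ls
cat > h.py <<'E'
import numpy as np,cv2
from plant import r
def cal(n):
    c=r.get_calibration(n); f=210/np.tan(np.radians(c["fov_y"])/2)
    K=np.array([[f,0,c["cx"]],[0,f,c["cy"]],[0,0,1.]])
    return K,np.array(c["distortion"],float),np.array(c["view"])
def ray(C,uv):
    K,d,V=C; p=cv2.undistortPoints(np.array([[uv]],float),K,d)[0,0]
    return -V[:3,:3].T@V[:3,3], V[:3,:3].T@np.array([p[0],p[1],1.])
def pt(C,uv,depth):
    o,v=ray(C,uv); return o+v*depth
def atz(C,uv,z):
    o,v=ray(C,uv); return o+v*(z-o[2])/v[2]
def tri(C1,a,C2,b):
    o1,v1=ray(C1,a);o2,v2=ray(C2,b)
    s=np.linalg.lstsq(np.c_[v1,-v2],o2-o1,rcond=None)[0]
    p,q=o1+v1*s[0],o2+v2*s[1]; return (p+q)/2,np.linalg.norm(p-q)
def proj(C,P):
    K,d,V=C; return cv2.projectPoints(np.array(P,float).reshape(-1,3),cv2.Rodrigues(V[:3,:3])[0],V[:3,3],K,d)[0][:,0]
E
python3 - <<'E'
from h import *
s=r.get_state();print(s)
for n in("top","side"):
    im,d=r.capture(n);np.savez("pics/%s0.npz"%n,im=im,d=d)
    cv2.imwrite("pics/%s0.png"%n,im[:,:,::-1])
    C=cal(n);print(n,C[1],ray(C,(280,210)))
E
```

```text
pics
{'time_s': 0.0, 'joints': array([-5.17321699e+01,  2.05900832e+01,  6.33701465e-01, -2.00197358e-02,
       -7.01372513e+01, -1.65055749e+01]), 'qd': array([ 0.09326416, -0.07823714,  0.01057077,  0.00745892,  0.03090047,
        0.03071801]), 'joint_torque': array([ 1.01260839e-04, -5.82712483e+01,  2.93061340e+01,  6.99703708e+00,
        7.14753172e-03, -1.45459826e-04]), 'tcp_pos': array([ 0.25003178, -0.62644561,  0.22563773]), 'eef_rot': array([ 1.79904878e+02, -8.56010045e-03, -1.58244555e+02]), 'contact_force': array([ 0.30657055,  0.12869723, -0.64809033]), 'moment': array([ 0.02444063,  0.04839795, -0.00476163]), 'gripper_force': 0.0, 'gripper_width': 0.08753559468521985}
top [0.01514726 0.         0.         0.         0.        ] (array([ 0.5229963 , -0.04433538,  0.98913644]), array([ 0.11177322, -0.01351615, -0.9937103 ]))
side [-0.02858435  0.          0.          0.          0.        ] (array([ 0.60440775, -0.73254654,  0.59803899]), array([ 0.00751965,  0.79284743, -0.60945142]))
```

View pics/top0.png

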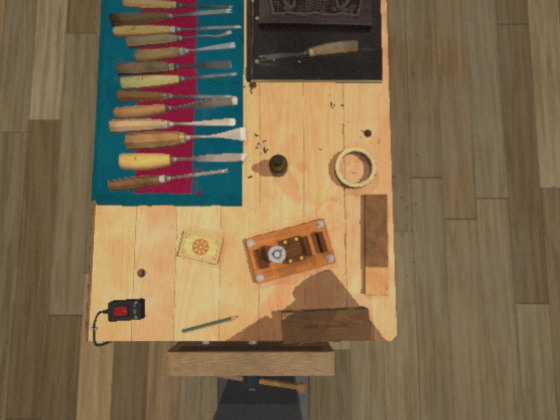

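View pics/side0.png

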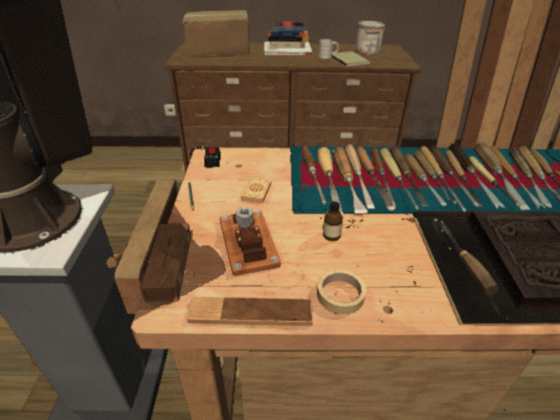

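The top view shows the panel near (200,247), the clamp near (290,250), the nut at (277,254), the slot near (310,244), the bottle at (278,165), the tape at (354,168) and the strop at (375,245). The side view agrees: panel (256,190), nut (244,215). I'll enlarge both.

Run:
```python
from h import *
a=np.load("pics/top0.npz")["im"];b=np.load("pics/side0.npz")["im"]
A=cv2.resize(a[210:290,170:345],None,fx=4.5,fy=4.5,interpolation=2)   # 787x360
cv2.imwrite("pics/tc.png",A[:,:,::-1])
B=cv2.resize(b[170:280,205:295],None,fx=5.4,fy=5.4,interpolation=2)
cv2.imwrite("pics/sc.png",B[:,:,::-1])
```

```text
(no output)
```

View pics/tc.png

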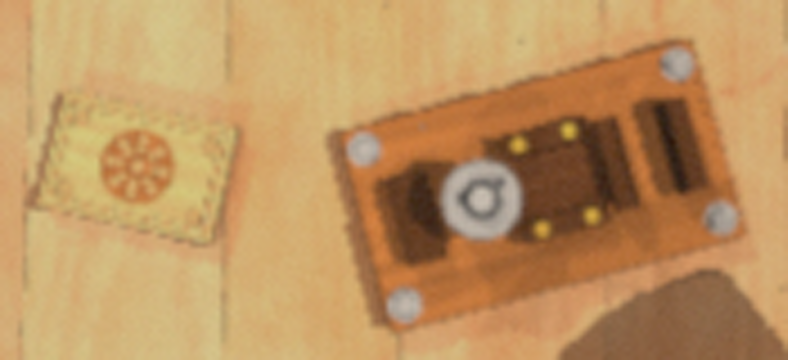

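View pics/sc.png

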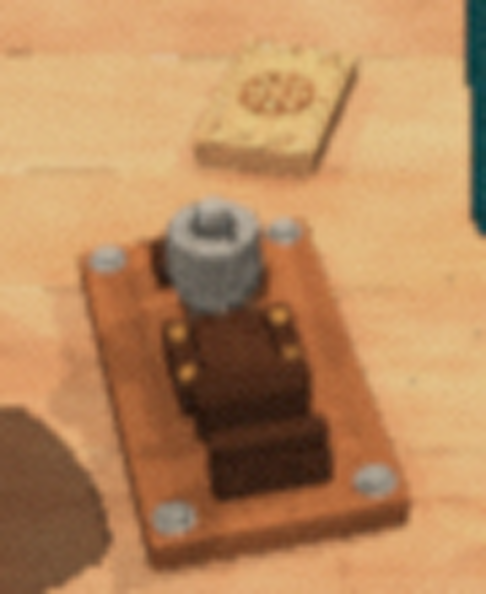

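Crop readings. Top crop: base screws (364,148), (676,64), (720,217), (404,303); panel corners (62,96), (238,125), (214,243), (38,207); nut centre (482,200). The same screws, panel corners and nut are visible in the side crop. I'll triangulate them.

Run:
```python
from h import *
T,S=cal("top"),cal("side")
ft=lambda p:(170-.4+p[0]/4.5,210-.4+p[1]/4.5)
fs=lambda p:(205-.4+p[0]/5.4,170-.4+p[1]/5.4)
L={"sUL":((364,148),(285,231)),"sBL":((404,303),(107,258)),"sUR":((676,64),(376,480)),"sBR":((720,217),(173,518)),
"pUL":((62,96),(357,58)),"pUR":((238,125),(318,165)),"pBR":((214,243),(196,150)),"pBL":((38,207),(250,45)),"nut":((482,200),(213,225))}
P={}
for k,(a,b) in L.items():
    p,e=tri(T,ft(a),S,fs(b));P[k]=p
    print(k,(p*1e3).round(1),round(e*1e3,1), "top@z",(atz(T,ft(a),{'s':.019,'p':.016,'n':.067}[k[0]])*1e3).round(1),"side@z",(atz(S,fs(b),{'s':.019,'p':.016,'n':.067}[k[0]])*1e3).round(1))
print(ray(T,(0,0))[0],ray(S,(0,0))[0])
```

```text
sUL [557.2   9.2  20.1] 1.5 top@z [558.    9.3  19. ] side@z [556.3  10.5  19. ]
sBL [479.8 -11.5  20.3] 2.6 top@z [481.  -11.3  19. ] side@z [478.2 -10.   19. ]
sUR [ 599.8 -148.3   19.4] 1.4 top@z [ 600.6 -148.3   19. ] side@z [ 599.1 -148.    19. ]
sBR [ 522.6 -169.6   19.4] 2.3 top@z [ 523.7 -169.5   19. ] side@z [ 521.4 -169.4   19. ]
pUL [585.3 163.1  12.6] 1.8 top@z [584.2 162.3  16. ] side@z [586.2 158.   16. ]
pUR [569.5  73.9   9.9] 0.9 top@z [569.6  73.2  16. ] side@z [569.4  65.4  16. ]
pBR [510.1  84.9  10.2] 0.6 top@z [510.5  84.2  16. ] side@z [510.8  76.8  16. ]
pBL [529.6 173.5  13.2] 2.4 top@z [528.4 172.7  16. ] side@z [531.2 169.3  16. ]
nut [531.  -49.9  69. ] 1.1 top@z [531.6 -49.8  67. ] side@z [530.2 -47.4  67. ]
[ 0.5229963  -0.04433538  0.98913644] [ 0.60440775 -0.73254654  0.59803899]
```

```bash
cat >> h.py <<'E'
from scipy.spatial.transform import Rotation as Ro
def rpy(e): return Ro.from_euler('xyz',e,degrees=True)
def delta(p,R,p0=None,R0=None):
    s=r.get_state(); p0=s["tcp_pos"] if p0 is None else p0; R0=rpy(s["eef_rot"]) if R0 is None else R0
    print("t",np.round(s["time_s"],1),"d",(R0.inv().apply(np.array(p)-p0)*1e3).round(1),"rv",(R0.inv()*R).as_rotvec().round(3))
def frame(ydeg,zdir):  # tool y horizontal at ydeg, z as given
    y=np.array([np.cos(np.radians(ydeg)),np.sin(np.radians(ydeg)),0]); z=np.array(zdir,float); z-=y*(z@y); z/=np.linalg.norm(z)
    return Ro.from_matrix(np.c_[np.cross(y,z),y,z])
E
python3 - <<'E'
from h import *
delta([.47,.02,.30],frame(170,[0,0,-1]))
E
```

```text
t 0.1 d [-443.9  519.   -73.6] rv [ 1.000e-03  1.000e-03 -1.017e+00]
```

Emit:
carry_out --deltas '[[1,[-20,20,-74],[0,0,-0.1]],[1,[-60,70,-74],[0,0,-0.2]],[1,[-95,110,-74],[0,0,-0.3]],[1,[-130,150,-74],[0,0,-0.4]],[1,[-165,195,-74],[0,0,-0.5]],[1,[-200,235,-74],[0,0,-0.6]],[1,[-235,275,-74],[0,0,-0.7]],[1,[-270,315,-74],[0,0,-0.8]],[1,[-305,357,-74],[0,0,-0.9]],[1,[-340,397,-74],[0,0,-1.0]],[1,[-375,438,-74],[0,0,-1.017]],[1,[-410,479,-74],[0,0,-1.017]]]'

```text
time_s: 1.3
tcp_pos: [0.432, -0.0907, 0.3007]
eef_rot: [-180.0, 0.0, -99.9]
contact_force: [0.9, -0.0, -0.7]
gripper_width: 0.0872
gripper_force: 0.0
```

Emit:
carry_out --deltas '[[1,[-16,-37,0],[0,0,0]],[1,[-16,-37,0],[0,0,0]],[1,[-16,-37,0],[0,0,0]],[1,[-16,-37,0],[0,0,0]]]'

```text
time_s: 1.7
tcp_pos: [0.4707, -0.0837, 0.3002]
eef_rot: [180.0, -0.0, -100.0]
contact_force: [-0.1, 0.4, -0.1]
gripper_width: 0.0875
gripper_force: 0.0
```

Run:
```python
from h import *
s=r.get_state();print(s["time_s"],s["joints"].round(1),s["tcp_pos"].round(4),s["eef_rot"].round(1))
C=cal("wrist");im,d=r.capture("wrist");np.savez("pics/w1.npz",im=im,d=d,K=C[0],D=C[1],V=C[2])
print(ray(C,(280,210)))
P=[[.548,.123,.016],[.5315,-.0495,.067],[.554,-.132,.018]];print(proj(C,P))
cv2.imwrite("pics/w1.png",cv2.resize(im[:,:,::-1],(800,600)))
```

```text
1.7 [ 13.6  -0.9 -16.1  -0.  -74.8 -23.6] [ 0.4707 -0.0837  0.3002] [ 180.   -0. -100.]
(array([ 0.45831018, -0.15431108,  0.4596802 ]), array([ 0.05643934,  0.2712242 , -0.96096015]))
[[258.76626722 302.01824555]
 [242.84218297 212.01208356]
 [220.11138711 151.23783724]]
```

View pics/w1.png

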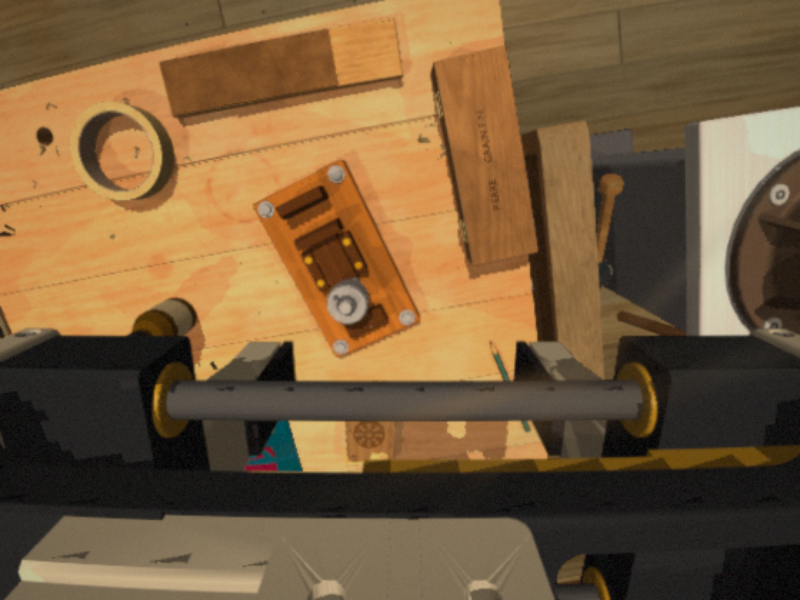

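The wrist view (800x600) shows the clamp screws at (335,174), (265,210), (341,348) and (407,318). The nut is at (347,302) and the panel is at (370,435), partly hidden by the gripper. I'll cross-check against the earlier clamp pose.

Run:
```python
from h import *
z=np.load("pics/w1.npz");C=(z["K"],z["D"],z["V"])
Q=[]
for p in [(335,174),(265,210),(341,348),(407,318)]:
    q=atz(C,(p[0]*.7,p[1]*.7),.019);Q.append(q);print((q*1e3).round(1), d if (d:=round(float(z["d"][int(p[1]*.7),int(p[0]*.7)]),3)) else 0, (pt(C,(p[0]*.7,p[1]*.7),z["d"][int(p[1]*.7),int(p[0]*.7)])*1e3).round(1))
print((np.mean(Q,0)*1e3).round(1))
for p in [(347,302),(303,203),(320,237),(368,320),(335,262)]:
    print(p,(pt(C,(p[0]*.7,p[1]*.7),z["d"][int(p[1]*.7),int(p[0]*.7)])*1e3).round(1))
# pick pose
pc=np.array([.5483,.123]);a=np.array([np.cos(np.radians(80)),np.sin(np.radians(80))])
R=frame(170,[-a[0],-a[1],-1])
delta([pc[0],pc[1],.30],frame(170,[0,0,-1]))
p1=[pc[0]+a[0]*.08,pc[1]+a[1]*.08,.089]
delta(p1,R); 
delta([*pc,.009],R,p1,R)
```

```text
[ 524.5 -168.6   19. ] 0.42 [ 523.8 -168.5   23.5]
[ 601.9 -147.    19. ] 0.428 [ 600.3 -147.1   23.8]
[557.7  12.7  19. ] 0.469 [557.   11.4  22.5]
[480.3  -8.8  19. ] 0.46 [480.1 -10.1  23.1]
[541.1 -77.9  19. ]
(347, 302) [528.9 -53.7  79.7]
(303, 203) [ 555.5 -147.3   47.4]
(320, 237) [ 546.7 -113.2   48. ]
(368, 320) [519.8 -18.9  34.7]
(335, 262) [540.2 -84.9  35.7]
t 1.8 d [-217.3  -40.5    0.5] rv [ 0. -0. -0.]
t 1.8 d [-297.3  -40.5  211.4] rv [ 0.     0.785 -0.   ]
t 1.8 d [  0.    0.  113.1] rv [0. 0. 0.]
```

Emit:
carry_out --deltas '[[1,[-30,-4,10],[0,0.07,0]],[1,[-60,-8,25],[0,0.14,0]],[1,[-90,-12,40],[0,0.21,0]],[1,[-120,-16,60],[0,0.28,0]],[1,[-150,-20,80],[0,0.35,0]],[1,[-180,-24,100],[0,0.42,0]],[1,[-210,-28,120],[0,0.49,0]],[1,[-240,-32,145],[0,0.56,0]],[1,[-270,-36,170],[0,0.64,0]],[1,[-297,-40,190],[0,0.72,0]],[1,[-297,-40.5,201],[0,0.785,0]],[1,[-297,-40.5,211],[0,0.785,0]]]'

```text
time_s: 2.95
tcp_pos: [0.5621, 0.202, 0.0866]
eef_rot: [179.8, -45.3, -99.8]
contact_force: [0.8, -0.6, -0.9]
gripper_width: 0.0878
gripper_force: 0.0
```

Run:
```python
from h import *
s=r.get_state();print(s["time_s"],s["joints"].round(1),s["tcp_pos"].round(4),s["eef_rot"].round(1),s["qd"].round(1))
C=cal("wrist");im,d=r.capture("wrist");np.savez("pics/w2.npz",im=im,d=d,K=C[0],D=C[1],V=C[2])
a=np.array([np.cos(np.radians(80)),np.sin(np.radians(80)),0]);n=np.array([a[1],-a[0],0]);c=np.array([.5483,.123,.016])
Q=[c+i*a*.045+j*n*.03 for i,j in((1,1),(-1,1),(-1,-1),(1,-1))]
q=proj(C,Q);print(q.round(1))
cv2.polylines(im,[q.round().astype(int)],True,(0,0,255),1)
cv2.imwrite("pics/w2.png",cv2.resize(im[:,:,::-1],(800,600)))
```

```text
2.95 [ 51.   40.4  -8.3  20.2 -83.2 -71.1] [0.5621 0.202  0.0866] [179.8 -45.3 -99.8] [-1.6  1.9 -5.  -0.7 11.7 -2.2]
[[246.2 245.3]
 [251.7 159.9]
 [312.8 160. ]
 [318.2 245.3]]
```

View pics/w2.png

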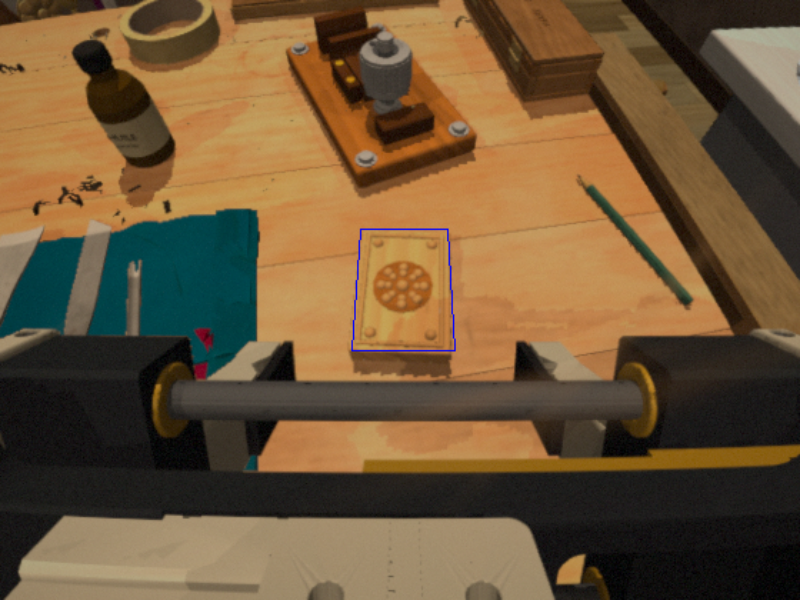

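The blue predicted outline lies on the panel, with corners about (361,229), (447,229), (455,350) and (352,350). It is centred between the fingers, so I'll move in.

Emit:
carry_out --deltas '[[1,[0,0,25],[0,0,0]],[1,[0,0,55],[0,0,0]],[1,[0,0,80],[0,0,0]],[1,[0,0,100],[0,0,0]],[1,[0,0,109],[0,0,0]],[1,[0,0,111],[0,0,0]],[1,[0,0,111],[0,0,0]],[1,[0,0,111],[0,0,0]],[1,[0,0,111],[0,0,0]]]'

```text
time_s: 3.9
tcp_pos: [0.5495, 0.1257, 0.0116]
eef_rot: [-179.9, -44.9, -100.0]
contact_force: [0.6, -0.1, 0.5]
gripper_width: 0.0876
gripper_force: 0.0
```

Emit:
carry_out --deltas '[[1,[0,0,3.5],[0,0,0]],[1,[0,0,3.5],[0,0,0]],[0.6,[0,0,3.5],[0,0,0]],[0.5,[0,0,3.5],[0,0,0]],[0.5,[0,0,3.5],[0,0,0]],[0.5,[0,0,3.5],[0,0,0]],[0.5,[0,0,3.5],[0,0,0]],[0.5,[0,0,3.5],[0,0,0]]]' --squeeze 30

```text
time_s: 4.7
tcp_pos: [0.5486, 0.1225, 0.0085]
eef_rot: [-180.0, -45.0, -100.0]
contact_force: [0.9, -0.1, -0.1]
gripper_width: 0.06
gripper_force: 29.8
```

Run:
```python
from h import *
t=np.radians(105.3);c=np.array([np.cos(t),np.sin(t),0]);m=np.array([.5404,-.0793,0])
R=frame(195.3,c+[0,0,-1]);Rm=frame(183,[0,0,-1])
s=r.get_state();R0=rpy(s["eef_rot"]);p0=s["tcp_pos"]
delta(p0+[0,0,.2],R0)
p1=p0+[0,0,.2]
for f in np.linspace(.2,1,5):
    Rf=Ro.from_rotvec((R*R0.inv()).as_rotvec()*f)*R0
    delta(p1+([.5547,-.1314,.21]-p1)*f,Rf,p1,R0)
```

```text
t 4.7 d [ 141.3   -0.  -141.5] rv [0. 0. 0.]
t 4.7 d [ 35.4 -10.   35. ] rv [-0.    -0.308 -0.098]
t 4.7 d [ 70.9 -20.   70. ] rv [-0.    -0.617 -0.196]
t 4.7 d [106.3 -30.  105. ] rv [-0.    -0.925 -0.293]
t 4.7 d [141.8 -39.9 140. ] rv [-0.    -1.234 -0.391]
t 4.7 d [177.2 -49.9 174.9] rv [-0.    -1.542 -0.489]
```

Emit:
carry_out --deltas '[[0.5,[7,0,-7],[0,0,0]],[0.5,[21,0,-21],[0,0,0]],[0.5,[42,0,-42],[0,0,0]],[0.5,[63,0,-63],[0,0,0]],[0.5,[85,0,-85],[0,0,0]],[0.5,[106,0,-106],[0,0,0]],[0.5,[127,0,-127],[0,0,0]],[0.5,[141,0,-141],[0,0,0]],[0.5,[141,0,-141],[0,0,0]]]'

```text
time_s: 5.6
tcp_pos: [0.5494, 0.123, 0.2114]
eef_rot: [-179.7, -44.7, -100.2]
contact_force: [-0.2, 1.3, -0.2]
gripper_width: 0.0597
gripper_force: 29.8
```

Emit:
carry_out --deltas '[[0.5,[9,-2.5,9],[0,-0.077,-0.024]],[0.5,[22,-6.2,22],[0,-0.193,-0.061]],[0.5,[37,-10.5,37],[0,-0.324,-0.103]],[0.5,[53,-15,52],[0,-0.463,-0.147]],[0.5,[69,-19.5,68],[0,-0.601,-0.191]],[0.5,[85,-24,84],[0,-0.74,-0.235]],[0.5,[101,-28.5,100],[0,-0.879,-0.279]],[0.5,[117,-33,115],[0,-1.018,-0.323]],[0.5,[133,-37.5,131],[0,-1.156,-0.367]],[0.5,[149,-42,147],[0,-1.295,-0.411]],[0.5,[164,-46,162],[0,-1.43,-0.454]],[0.5,[177,-50,175],[0,-1.542,-0.489]]]'

```text
time_s: 6.8
tcp_pos: [0.5544, -0.1336, 0.2093]
eef_rot: [-179.8, 45.3, -74.6]
contact_force: [1.4, 1.3, -1.9]
gripper_width: 0.0598
gripper_force: 29.8
```

Run:
```python
from h import *
s=r.get_state();print(s["time_s"],s["joints"].round(1),s["tcp_pos"].round(4),s["eef_rot"].round(1),s["contact_force"])
ims=[]
for n in("top","side","wrist"):
    C=cal(n);im,d=r.capture(n);np.savez("pics/%s3.npz"%n,im=im,d=d,K=C[0],D=C[1],V=C[2])
s=r.get_state();p0=s["tcp_pos"];R0=rpy(s["eef_rot"])
t=np.radians(105.3);c=np.array([np.cos(t),np.sin(t),0]);y=np.array([-c[1],c[0],0])
# expected panel right after turning: upright about TCP
for n in("top","side","wrist"):
    z=np.load("pics/%s3.npz"%n);C=(z["K"],z["D"],z["V"]);im=z["im"].copy()
    Q=[p0+i*y*.03+[0,0,k*.045]+j*c*.008 for i,k,j in((1,1,-1),(-1,1,-1),(-1,-1,-1),(1,-1,-1))]
    Q+=[q+c*.016 for q in Q];q=proj(C,Q).round(1);print(n,q.tolist())
    if n!="top":
        u,v=q.mean(0).astype(int);x0,y0=max(u-70,0),max(v-50,0);ims.append(cv2.resize(im[y0:y0+100,x0:x0+140],(800,571) if 0 else (560,400),interpolation=2));print(x0,y0)
cv2.imwrite("pics/c3.png",cv2.resize(np.vstack(ims),(560,600) if 0 else None,fx=.75,fy=.75)[:,:,::-1])
```

```text
6.8 [ -20.1   30.9   14.5  -36.3 -101.2   37.2] [ 0.5544 -0.1336  0.2093] [-179.8   45.3  -74.6] [ 1.40973825  1.28909282 -1.86036552]
top [[335.5, 255.8], [325.9, 222.2], [320.3, 226.1], [328.8, 256.0], [326.6, 258.2], [317.0, 224.6], [312.4, 228.2], [320.9, 258.2]]
side [[233.1, 164.0], [266.5, 159.7], [267.0, 200.6], [236.1, 205.3], [231.5, 159.5], [264.4, 155.3], [265.0, 195.9], [234.6, 200.4]]
179 130
wrist [[343.7, 337.4], [219.3, 338.4], [232.5, 182.4], [329.0, 181.5], [338.5, 340.5], [225.2, 341.4], [236.2, 195.7], [326.0, 194.8]]
211 214
```

View pics/c3.png

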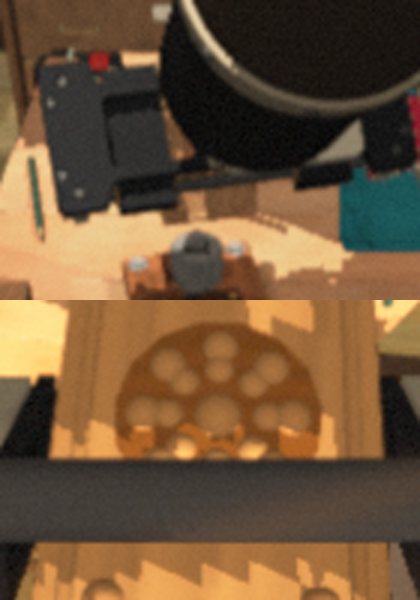

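The wrist crop shows the rosette centred at pixel (283,252), with the panel held between the fingers. I'll fit its face from the depth and find its bottom edge.

Run:
```python
from h import *
z=np.load("pics/wrist3.npz");C=(z["K"],z["D"],z["V"]);d=z["d"]
s=r.get_state();p0=s["tcp_pos"];print(p0)
t=np.radians(105.3);c=np.array([np.cos(t),np.sin(t),0]);y=np.array([-c[1],c[0],0])
print("ros pred",proj(C,[p0-c*.008]))
def loc(u,v):
    P=pt(C,(u,v),d[v,u])-p0; return np.array([P@c,P@y,P[2]])*1e3
L=np.array([loc(u,v) for v in range(195,250,5) for u in range(250,315,5)])
m=np.abs(L[:,0]-np.median(L[:,0]))<6;L=L[m]
co=np.linalg.lstsq(np.c_[L[:,1:],np.ones(len(L))],L[:,0],rcond=None)[0];print("face x = a*y+b*z+c",co.round(3),len(L))
for u in(250,280,310): print(u,[(v,loc(u,v).round(1).tolist()) for v in range(168,196,3)])
for v in(200,): print([(u,loc(u,v).round(1).tolist()) for u in list(range(222,244,3))+list(range(318,338,3))])
print("ros",loc(283,246))
```

```text
[ 0.55385282 -0.13418678  0.20551463]
ros pred [[281.04515193 250.28148447]]
face x = a*y+b*z+c [  0.012  -0.041 -10.118] 141
250 [(168, [193.9, -47.2, -205.0]), (171, [200.8, -47.8, -204.6]), (174, [207.1, -48.4, -203.6]), (177, [217.4, -49.6, -205.3]), (180, [224.5, -50.3, -204.6]), (183, [-8.7, -19.0, -44.0]), (186, [-7.7, -19.0, -42.4]), (189, [-10.0, -18.6, -38.8]), (192, [-8.0, -18.8, -37.9]), (195, [-8.6, -18.6, -35.4])]
280 [(168, [86.9, -1.7, -125.6]), (171, [93.6, -1.8, -126.6]), (174, [208.9, -3.4, -204.3]), (177, [216.2, -3.5, -203.9]), (180, [224.7, -3.7, -204.1]), (183, [233.9, -3.8, -204.6]), (186, [-9.0, -0.4, -41.3]), (189, [-9.8, -0.4, -38.7]), (192, [-9.9, -0.4, -36.5]), (195, [-9.2, -0.5, -34.8])]
310 [(168, [194.2, 40.7, -204.1]), (171, [202.4, 41.3, -204.6]), (174, [208.6, 41.7, -203.6]), (177, [217.2, 42.3, -204.0]), (180, [225.5, 42.9, -204.1]), (183, [235.7, 43.7, -205.3]), (186, [-8.5, 18.0, -41.4]), (189, [-9.3, 17.8, -38.8]), (192, [-10.0, 17.6, -36.2]), (195, [-8.4, 17.6, -35.0])]
[(222, [284.6, -104.9, -204.4]), (225, [285.6, -99.9, -205.0]), (228, [285.6, -94.7, -204.9]), (231, [285.6, -89.5, -204.8]), (234, [286.9, -84.5, -205.5]), (237, [-9.5, -26.1, -31.4]), (240, [-9.3, -24.3, -31.5]), (243, [-9.9, -22.4, -31.1]), (318, [-10.5, 22.0, -30.3]), (321, [-8.5, 24.0, -31.4]), (324, [-10.1, 25.6, -30.5]), (327, [-9.8, 27.4, -30.6]), (330, [-8.6, 29.4, -31.3]), (333, [-8.6, 31.2, -31.3]), (336, [289.2, 92.8, -204.8])]
ros [-12.96174434   1.11242416  -0.53431405]
```

Emit:
carry_out --deltas '[[0.5,[0,0,0],[0,0,0]],[0.5,[0,0,0],[0,0,0]]]'

```text
time_s: 7.15
tcp_pos: [0.5548, -0.1304, 0.2102]
eef_rot: [-179.9, 44.9, -74.6]
contact_force: [-0.2, -0.2, 0.1]
gripper_width: 0.0597
gripper_force: 29.8
```

Run:
```python
from h import *
s=r.get_state();print(s["tcp_pos"],s["eef_rot"],s["qd"].round(1),s["contact_force"])
t=np.radians(105.3);c=np.array([np.cos(t),np.sin(t),0])
R=frame(195.3,c+[0,0,-1]);print(R.as_euler('xyz',degrees=True))
delta([.5568,-.1294,.104],R)
```

```text
[ 0.55476571 -0.13039057  0.21017567] [-179.92769897   44.87466907  -74.57177648] [ 0.7 -1.   0.1 -0.1 -0.1  0.2] [-0.15475104 -0.19726173  0.09718185]
[180.   45.  -74.7]
t 7.2 d [74.6 -2.1 75.5] rv [ 0.    -0.002  0.002]
```

Emit:
carry_out --deltas '[[0.5,[5,0,5],[0,0,0]],[0.5,[16,-1,16],[0,0,0]],[0.5,[32,-1,32],[0,0,0]],[0.5,[48,-2,48],[0,0,0]],[0.5,[62,-2,62],[0,0,0]],[0.5,[71,-2,71],[0,0,0]],[0.5,[75,-2,75],[0,0,0]],[0.5,[75,-2,75],[0,0,0]],[0.5,[75,-2,75],[0,0,0]],[0.5,[75,-2,75],[0,0,0]],[0.5,[75,-2,75],[0,0,0]]]'

```text
time_s: 8.25
tcp_pos: [0.557, -0.1312, 0.1041]
eef_rot: [-179.9, 44.9, -74.6]
contact_force: [0.0, 0.1, -0.3]
gripper_width: 0.0599
gripper_force: 29.8
```

```bash
cat > m.py <<'E'
from h import *
t=np.radians(105.3);c=np.array([np.cos(t),np.sin(t),0]);y=np.array([-c[1],c[0],0])
mid=np.array([.5404,-.0793,0]);sl=mid-.056*c+[0,0,.018]
s=r.get_state();p0=s["tcp_pos"];print(p0.round(4),s["eef_rot"].round(1))
C=cal("wrist");im,d=r.capture("wrist");np.savez("pics/w4.npz",im=im,d=d,K=C[0],D=C[1],V=C[2])
K,D,V=C
uu,vv=np.meshgrid(np.arange(560),np.arange(420));q=cv2.undistortPoints(np.c_[uu.ravel(),vv.ravel()].astype(float)[:,None],K,D)[:,0]
P=np.c_[q,np.ones(len(q))]*d.ravel()[:,None];W=(P-V[:3,3])@V[:3,:3]
L=((W-sl)@np.c_[c,y,[0,0,1]]*1e3).reshape(420,560,3)
np.save("pics/L4.npy",L)
E
python3 - <<'E'
from m import *
print("tcp in slot",((p0-sl)@np.c_[c,y,[0,0,1]]*1e3).round(1))
M=L[170:260,238:328];k=(np.abs(M[...,0]+8)<8)&(M[...,2]>30);F=M[k]
A=np.c_[F[:,1:],np.ones(len(F))];co=np.linalg.lstsq(A,F[:,0],rcond=None)[0];print("face",co.round(4),len(F),"x at z45+..",co[1]*(p0[2]*1e3-18)+co[2])
for u in(250,265,280,295,310):
    col=L[150:215,u]; b=[(150+i,col[i].round(1).tolist()) for i in range(1,65) if col[i,0]>-20 and col[i,0]<10 and col[i,2]>20][:2]; print(u,b)
for v in(200,210): 
    row=L[v]; b=[u for u in range(200,360) if -20<row[u,0]<10 and abs(row[u,1])<50]; print(v,b[0],row[b[0]],b[-1],row[b[-1]])
cv2.imwrite("pics/w4.png",cv2.resize(im[90:300,140:420],(800,600),interpolation=2)[:,:,::-1])
E
```

```text
[ 0.557  -0.1312  0.1041] [-179.9   44.9  -74.6]
tcp in slot [ 1.5 -2.4 86.1]
face [ 9.0000e-04 -1.8200e-02 -5.3609e+00] 6790 x at z45+.. -6.926952509366831
250 [(151, [-19.0, -22.4, 29.2]), (152, [-18.7, -22.4, 29.8])]
265 [(152, [-19.4, -13.2, 30.3]), (153, [-17.2, -13.4, 29.3])]
280 [(151, [-18.5, -4.2, 28.8]), (152, [-18.0, -4.2, 29.2])]
295 [(151, [-19.9, 4.8, 30.0]), (152, [-19.3, 4.8, 30.3])]
310 [(151, [-19.5, 13.9, 29.7]), (152, [-17.9, 14.0, 29.1])]
200 235 [ -5.01602282 -31.28028428  55.42415516] 334 [-4.87604582 28.35041917 55.31326628]
210 234 [ -6.64729791 -31.01991833  63.2121998 ] 335 [-4.30234853 28.48648124 61.8835326 ]
```

View pics/w4.png

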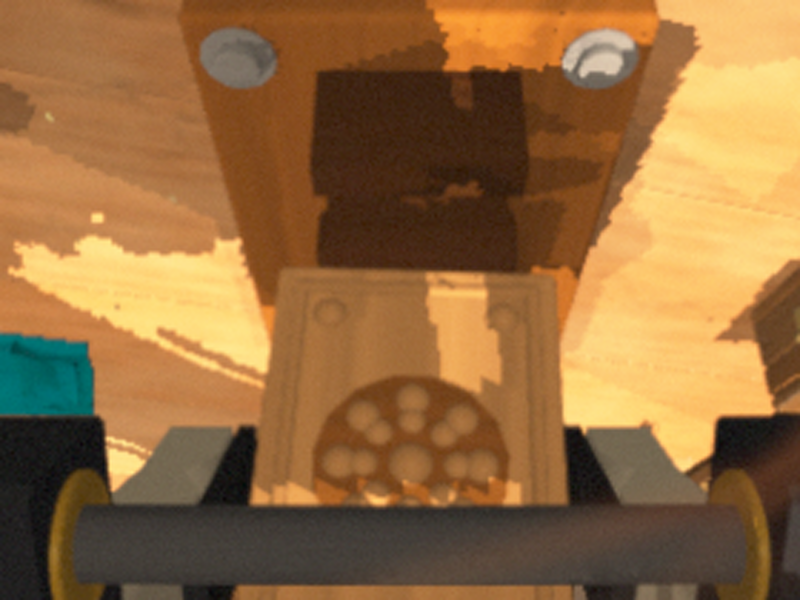

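The wrist crop shows the panel upright, bottom edge at crop y≈270 with corners about (280,270) and (555,275). The fence below it spans x 315–525. Next is a check of the fence's edges and the panel's bottom in slot coordinates.

Run:
```python
from h import *
L=np.load("pics/L4.npy")
M=L[80:200,230:340].reshape(-1,3)
f=M[(np.abs(M[:,2]-28.5)<2.5)&(M[:,0]>-40)&(M[:,0]<-5)]
print("fence top n",len(f),np.percentile(f,[2,50,98],axis=0).round(1))
for v in range(108,196,4): print(v,L[v,285].round(1),end=' ')
print()
g=f[(f[:,0]>-20)&(f[:,0]<-14)];print("y edges",g[:,1].min(),g[:,1].max())
for v in range(180,190): print(v,L[v,270].round(1),L[v,300].round(1))
```

```text
fence top n 1102 [[-22.9 -22.7  26.3]
 [-19.8  -0.6  29.3]
 [-12.8  21.5  30.4]]
108 [-27.4  -1.2   1.4] 112 [-24.1  -1.1   1.4] 116 [-21.4  -1.1   2.1] 120 [-22.3  -1.1   6.7] 124 [-21.6  -1.1   9.4] 128 [-21.9  -1.2  13.2] 132 [-22.3  -1.2  17. ] 136 [-22.   -1.2  20. ] 140 [-22.1  -1.2  23.2] 144 [-22.1  -1.2  26.5] 148 [-22.6  -1.2  30. ] 152 [-18.5  -1.2  29.6] 156 [-14.   -1.2  29.1] 160 [12.1 -1.  11.4] 164 [12.2 -1.  15. ] 168 [11.4 -1.  19.2] 172 [12.1 -1.  22.2] 176 [13.7 -1.  24.5] 180 [15.3 -1.  26.8] 184 [-5.8 -1.2 44.4] 188 [-7.4 -1.2 48.4] 192 [-5.7 -1.2 50.1] 
y edges -23.573770029353202 22.509918698128438
180 [ 15.9 -11.6  26.4] [15.1  9.6 26.9]
181 [ 15.2 -11.6  27.7] [15.6  9.6 27.4]
182 [ 15.4 -11.6  28.4] [17.   9.7 27.3]
183 [ 15.4 -11.6  29.3] [15.7  9.6 29.1]
184 [ -6.2 -10.4  44.6] [17.6  9.7 28.6]
185 [ -5.9 -10.4  45.2] [-6.5  8.  45.6]
186 [ -5.4 -10.4  45.6] [-5.8  8.1 45.9]
187 [ -6.3 -10.3  46.9] [-6.2  8.  46.8]
188 [ -7.2 -10.3  48.2] [-6.3  8.  47.6]
189 [ -8.2 -10.2  49.6] [-8.1  7.9 49.6]
```

The fence sits where expected (back at x=-22, jaw face at x=+12). The panel centre is at x≈+1.8, within a millimetre of the slot's middle, so I'll lower it about 43 mm.

Emit:
carry_out --deltas '[[0.5,[3,0,3],[0,0,0]],[0.5,[7,0,7],[0,0,0]],[0.5,[11,0,11],[0,0,0]],[0.5,[15,0,15],[0,0,0]],[0.5,[19,0,19],[0,0,0]],[0.5,[23,0,23],[0,0,0]],[0.5,[26,0,26],[0,0,0]],[0.5,[28.5,0,28.5],[0,0,0]],[0.5,[28.5,0,28.5],[0,0,0]],[0.5,[28.5,0,28.5],[0,0,0]]]'

```text
time_s: 9.3
tcp_pos: [0.5568, -0.1311, 0.0629]
eef_rot: [-180.0, 45.0, -74.7]
contact_force: [-1.1, -0.0, -1.3]
gripper_width: 0.0597
gripper_force: 29.8
```

Emit:
carry_out --deltas '[[0.5,[1,0,1],[0,0,0]],[0.5,[1.5,0,1.5],[0,0,0]],[0.5,[2,0,2],[0,0,0]],[0.5,[2,0,2],[0,0,0]]]'

```text
time_s: 9.7
tcp_pos: [0.5568, -0.1312, 0.0622]
eef_rot: [-179.9, 45.0, -74.5]
contact_force: [-1.4, -1.0, 10.7]
gripper_width: 0.0596
gripper_force: 29.7
```

The panel has touched the slot floor, with 10.7 N upward. Letting go and backing out along the tool.

Emit:
carry_out --deltas '[[0.5,[-0.5,0,-0.5],[0,0,0]],[0.5,[-0.5,0,-0.5],[0,0,0]],[0.8,[-0.5,0,-0.5],[0,0,0]],[0.95,[-0.5,0,-0.5],[0,0,0]],[0.95,[-0.5,0,-0.5],[0,0,0]],[0.95,[-0.5,0,-0.5],[0,0,0]],[0.95,[-0.5,0,-0.5],[0,0,0]]]'

```text
time_s: 10.4
tcp_pos: [0.5566, -0.131, 0.0606]
eef_rot: [180.0, 45.0, -74.7]
contact_force: [1.4, -0.4, 0.2]
gripper_width: 0.083
gripper_force: 0.0
```

Emit:
carry_out --deltas '[[0.95,[0,0,-6],[0,0,0]],[0.95,[0,0,-18],[0,0,0]],[0.95,[0,0,-35],[0,0,0]],[0.95,[0,0,-55],[0,0,0]],[0.95,[0,0,-75],[0,0,0]],[0.95,[0,0,-95],[0,0,0]],[0.95,[0,0,-115],[0,0,0]],[0.95,[0,0,-130],[0,0,0]],[0.95,[0,0,-130],[0,0,0]],[0.95,[0,0,-130],[0,0,0]],[0.95,[0,0,-130],[0,0,0]]]'

```text
time_s: 11.5
tcp_pos: [0.5805, -0.2191, 0.1523]
eef_rot: [179.9, 45.0, -74.7]
contact_force: [1.0, 0.4, -1.0]
gripper_width: 0.0832
gripper_force: 0.0
```

Run:
```python
from m import *
print(s["joints"].round(1),s["time_s"],s["gripper_width"])
k=(np.abs(L[...,0]+6)<9)&(L[...,2]>33)&(L[...,2]<110)&(np.abs(L[...,1])<45);F=L[k]
co=np.linalg.lstsq(np.c_[F[:,1:],np.ones(len(F))],F[:,0],rcond=None)[0];print("face",co.round(4),len(F),np.percentile(F,[1,50,99],axis=0).round(1))
cv2.imwrite("pics/w5.png",im[:,:,::-1])
```

```text
[ 0.5805 -0.2191  0.1523] [179.9  45.  -74.7]
[ -24.8   39.5   21.6  -33.6 -102.5   41.8] 11.5 0.08323431186230242
face [-2.300e-03  4.070e-02 -8.953e+00] 3819 [[ -9.3 -30.4  33.9]
 [ -6.4  -0.9  66.4]
 [  1.6  28.2  91.5]]
```

View pics/w5.png

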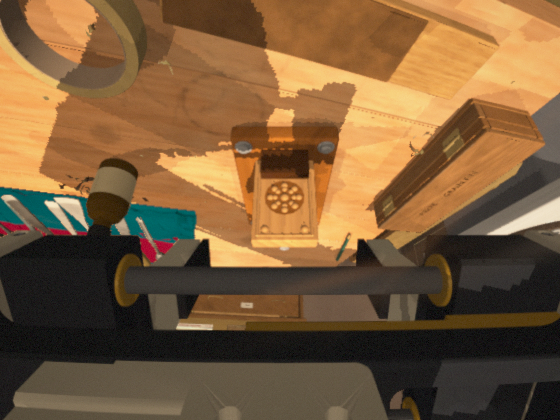

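The picture shows the panel standing in the slot (rosette at (285,197)), let go and upright: top 91 mm above the floor, y offset about -1 mm. Next is the nut.

Run:
```python
from h import *
t=np.radians(105.3);c=np.array([np.cos(t),np.sin(t),0]);nut=np.array([.5404,-.0793,0])+.032*c
print(nut)
A=np.array([.575,-.19,.26]);RA=frame(195.3,[0,0,-1])
delta(A,RA)
delta(nut+[0,0,.2],RA,A,RA)
```

```text
[ 0.53195606 -0.04843416  0.        ]
t 11.6 d [-97.   -2.2 -55.3] rv [ 0.001  0.786 -0.   ]
t 11.6 d [-147.9    4.2   60. ] rv [0. 0. 0.]
```

Emit:
carry_out --deltas '[[0.7,[-6,0,-6],[0,0.02,0]],[0.7,[-16,0,-14],[0,0.1,0]],[0.7,[-28,0,-22],[0,0.2,0]],[0.7,[-40,0,-30],[0,0.3,0]],[0.7,[-52,-1,-37],[0,0.4,0]],[0.7,[-64,-1,-43],[0,0.5,0]],[0.7,[-76,-2,-48],[0,0.6,0]],[0.7,[-86,-2,-52],[0,0.7,0]],[0.7,[-94,-2,-55],[0,0.76,0]],[0.7,[-97,-2,-55],[0,0.786,0]],[0.7,[-97,-2,-55],[0,0.786,0]],[0.7,[-97,-2,-55],[0,0.786,0]]]'

```text
time_s: 12.75
tcp_pos: [0.5749, -0.1902, 0.2601]
eef_rot: [180.0, 0.0, -74.7]
contact_force: [-0.8, -0.3, 0.2]
gripper_width: 0.0615
gripper_force: 0.0
```

Emit:
carry_out --deltas '[[0.7,[-5,0,0],[0,0,-0.06]],[0.7,[-15,0,0],[0,0,-0.18]],[0.7,[-30,0,0],[0,0,-0.31]],[0.7,[-50,1,0],[0,0,-0.44]],[0.7,[-70,2,0],[0,0,-0.57]],[0.7,[-90,3,0],[0,0,-0.7]],[0.7,[-110,3,0],[0,0,-0.83]],[0.7,[-127,4,0],[0,0,-0.96]],[0.7,[-140,4,0],[0,0,-1.09]],[0.7,[-148,4,0],[0,0,-1.22]],[0.7,[-148,4,0],[0,0,-1.35]],[0.7,[-148,4,0],[0,0,-1.45]]]'

```text
time_s: 13.95
tcp_pos: [0.5323, -0.0492, 0.2593]
eef_rot: [180.0, 0.1, 8.6]
contact_force: [0.4, 0.6, -0.3]
gripper_width: 0.0615
gripper_force: 0.0
```

Run:
```python
from h import *
s=r.get_state();print(s["time_s"],s["joints"].round(1),s["tcp_pos"].round(4),s["eef_rot"].round(1))
def W(C,d):
    K,D,V=C;uu,vv=np.meshgrid(np.arange(560),np.arange(420));q=cv2.undistortPoints(np.c_[uu.ravel(),vv.ravel()].astype(float)[:,None],K,D)[:,0]
    return (np.c_[q,np.ones(len(q))]*d.ravel()[:,None]-V[:3,3])@V[:3,:3]
for n,f in(("top","top0"),("side","side0"),("wrist","w1")):
    z=np.load(f"pics/{f}.npz");C=cal(n) if n!="wrist" else (z["K"],z["D"],z["V"])
    P=W(C,z["d"])*1e3;k=(np.hypot(P[:,0]-532,P[:,1]+48.4)<30)
    for lo,hi in((60,72),):
        Q=P[k&(P[:,2]>lo)&(P[:,2]<hi)];print(n,len(Q),np.percentile(Q,[2,50,98],axis=0).round(1),"mid",((np.percentile(Q,2,axis=0)+np.percentile(Q,98,axis=0))/2).round(1))
delta([.5317,-.0488,.13],frame(-14,[0,0,-1]))
```

```text
13.95 [ 15.8   6.1 -14.    0.  -70.   82.8] [ 0.5323 -0.0492  0.2593] [1.8e+02 1.0e-01 8.6e+00]
top 218 [[514.7 -65.5  64.2]
 [531.6 -48.3  67.9]
 [548.7 -31.1  71.1]] mid [531.7 -48.3  67.6]
side 163 [[513.  -69.   60.6]
 [531.6 -58.6  68.4]
 [548.6 -36.5  70.8]] mid [530.8 -52.7  65.7]
wrist 557 [[514.5 -67.4  61.7]
 [530.7 -52.   68.5]
 [549.5 -32.8  70.5]] mid [532.  -50.1  66.1]
t 14.0 d [ -0.3  -0.5 129.3] rv [-1.000e-03  2.000e-03 -1.176e+00]
```

Emit:
carry_out --deltas '[[0.7,[0,0,0],[0,0,-0.1]],[0.7,[0,0,10],[0,0,-0.22]],[0.7,[0,0,25],[0,0,-0.35]],[0.7,[0,0,40],[0,0,-0.48]],[0.7,[0,0,55],[0,0,-0.61]],[0.7,[0,0,70],[0,0,-0.74]],[0.7,[0,0,85],[0,0,-0.87]],[0.7,[0,0,100],[0,0,-1.0]],[0.7,[0,0,115],[0,0,-1.1]],[0.7,[0,0,125],[0,0,-1.176]],[0.7,[0,0,129],[0,0,-1.176]],[0.7,[0,0,129],[0,0,-1.176]]]'

```text
time_s: 15.15
tcp_pos: [0.5319, -0.0496, 0.13]
eef_rot: [-179.9, 0.1, 75.5]
contact_force: [-0.3, 0.5, -0.3]
gripper_width: 0.061
gripper_force: 0.0
```

Emit:
carry_out --deltas '[[0.7,[0,0,0],[0,0,0]],[0.7,[0,0,8],[0,0,0]],[0.7,[0,0,20],[0,0,0]],[0.7,[0,0,34],[0,0,0]],[0.7,[0,0,48],[0,0,0]],[0.7,[0,0,60],[0,0,0]],[0.7,[0,0,70],[0,0,0]],[0.7,[0,0,76],[0,0,0]],[0.7,[0,0,77],[0,0,0]],[0.7,[0,0,77],[0,0,0]],[0.7,[0,0,77],[0,0,0]]]'

```text
time_s: 16.25
tcp_pos: [0.5325, -0.0489, 0.0545]
eef_rot: [179.9, 0.0, 75.8]
contact_force: [0.1, -0.6, -0.7]
gripper_width: 0.061
gripper_force: 0.0
```

Emit:
carry_out --deltas '[[0.5,[0,0,1],[0,0,0]],[0.4,[0,0,1],[0,0,0]],[0.3,[0,0,1],[0,0,0]],[0.3,[0,0,1],[0,0,0]],[0.3,[0,0,1],[0,0,0]],[0.3,[0,0,1],[0,0,0]]]' --squeeze 20

```text
time_s: 16.85
tcp_pos: [0.5324, -0.0489, 0.0532]
eef_rot: [179.9, 0.1, 75.8]
contact_force: [0.8, -0.4, 1.6]
gripper_width: 0.0366
gripper_force: 20.0
```

Emit:
carry_out --deltas '[[0.3,[0,0,0],[0,0,0.06]],[0.3,[0,0,0.2],[0,0,0.18]],[0.3,[0,0,0.3],[0,0,0.3]],[0.3,[0,0,0.4],[0,0,0.42]],[0.3,[0,0,0.5],[0,0,0.54]],[0.3,[0,0,0.6],[0,0,0.66]],[0.3,[0,0,0.7],[0,0,0.78]],[0.3,[0,0,0.9],[0,0,0.9]],[0.3,[0,0,1.0],[0,0,1.02]],[0.3,[0,0,1.1],[0,0,1.14]],[0.3,[0,0,1.2],[0,0,1.26]],[0.3,[0,0,1.3],[0,0,1.38]]]'

```text
time_s: 18.05
tcp_pos: [0.5323, -0.0486, 0.0519]
eef_rot: [180.0, -0.0, -3.6]
contact_force: [0.1, 1.5, 1.9]
gripper_width: 0.0371
gripper_force: 20.0
```

Run:
```python
from h import *
s=r.get_state();print(s["time_s"],s["joints"].round(1),s["moment"].round(2),s["contact_force"].round(1),s["gripper_width"])
for n in("side","top"):
    im,d=r.capture(n);C=cal(n);t=np.radians(105.3);c=np.array([np.cos(t),np.sin(t),0]);y=np.array([-c[1],c[0],0]);sl=np.array([.5404,-.0793,0])-.056*c+[0,0,.018]
    K,D,V=C;uu,vv=np.meshgrid(np.arange(560),np.arange(420));q=cv2.undistortPoints(np.c_[uu.ravel(),vv.ravel()].astype(float)[:,None],K,D)[:,0]
    L=((np.c_[q,np.ones(len(q))]*d.ravel()[:,None]-V[:3,3])@V[:3,:3]-sl)@np.c_[c,y,[0,0,1]]*1e3
    k=(np.abs(L[:,0])<20)&(np.abs(L[:,1])<40)&(L[:,2]>35)&(L[:,2]<95);F=L[k]
    if len(F)>20: print(n,len(F),np.percentile(F,[2,50,98],axis=0).round(1),np.linalg.lstsq(np.c_[F[:,1:],np.ones(len(F))],F[:,0],rcond=None)[0].round(3))
    np.savez("pics/%s6.npz"%n,im=im,d=d)
```

```text
18.05 [ 15.8  17.9 -29.5   0.1 -42.5  70.5] [0.54 0.16 0.05] [0.1 1.5 1.9] 0.037108982215539425
side 766 [[ -9.5 -26.7  36.5]
 [ -6.2   2.7  70. ]
 [  6.   31.4  92.4]] [ 9.0000e-03  9.8000e-02 -1.1808e+01]
top 23 [[ -7.1 -28.6  81.3]
 [ -3.4 -21.4  90.5]
 [  0.8 -12.5  93.1]] [ -0.151   0.423 -44.381]
```

Emit:
carry_out --deltas '[[0.3,[0,0,0.1],[0,0,0.1]],[0.3,[0,0,0.2],[0,0,0.22]],[0.3,[0,0,0.3],[0,0,0.34]],[0.3,[0,0,0.4],[0,0,0.46]],[0.3,[0,0,0.5],[0,0,0.58]],[0.3,[0,0,0.7],[0,0,0.7]],[0.3,[0,0,0.8],[0,0,0.82]],[0.3,[0,0,0.9],[0,0,0.94]],[0.3,[0,0,1.0],[0,0,1.06]],[0.3,[0,0,1.1],[0,0,1.18]],[0.3,[0,0,1.2],[0,0,1.3]],[0.3,[0,0,1.3],[0,0,1.4]]]'

```text
time_s: 19.35
tcp_pos: [0.5326, -0.0485, 0.0506]
eef_rot: [-179.9, -0.0, -83.6]
contact_force: [-0.0, 2.5, 0.9]
gripper_width: 0.037
gripper_force: 20.0
```

Emit:
carry_out --deltas '[[0.3,[0,0,0.1],[0,0,0.1]],[0.3,[0,0,0.2],[0,0,0.22]],[0.3,[0,0,0.3],[0,0,0.34]],[0.3,[0,0,0.4],[0,0,0.44]]]'

```text
time_s: 19.75
tcp_pos: [0.5327, -0.0485, 0.0502]
eef_rot: [-179.9, -0.0, -108.8]
contact_force: [-0.2, 2.0, 1.3]
gripper_width: 0.0368
gripper_force: 20.0
```

Run:
```python
from h import *
s=r.get_state();print(s["time_s"],s["joints"].round(1),s["moment"].round(2),s["contact_force"].round(1),s["eef_rot"])
```

```text
19.75 [ 15.9  18.  -29.6   0.1 -42.3 -34.7] [ 0.83 -0.23  0.06] [-0.2  2.   1.3] [-1.79918260e+02 -1.67201695e-02 -1.08764900e+02]
```

Emit:
carry_out --deltas '[[0.3,[0,0,0.1],[0,0,0.1]],[0.3,[0,0,0.2],[0,0,0.2]],[0.3,[0,0,0.3],[0,0,0.3]]]'

```text
time_s: 20.05
tcp_pos: [0.5327, -0.0486, 0.0499]
eef_rot: [-179.9, 0.0, -125.9]
contact_force: [0.7, 2.0, 0.5]
gripper_width: 0.037
gripper_force: 20.0
```

Run:
```python
from h import *
s=r.get_state();print(s["time_s"],s["joints"].round(1),s["moment"].round(2),s["contact_force"].round(1),s["eef_rot"])
```

```text
20.05 [ 15.9  18.1 -29.6   0.1 -42.2 -51.8] [ 0.75 -0.31  0.03] [0.7 2.  0.5] [-1.79912065e+02  6.89566969e-03 -1.25909430e+02]
```

Emit:
carry_out --deltas '[[0.3,[0,0,0.1],[0,0,0.1]],[0.3,[0,0,0.2],[0,0,0.2]],[0.3,[0,0,0.3],[0,0,0.3]]]'

```text
time_s: 20.35
tcp_pos: [0.5324, -0.0489, 0.0497]
eef_rot: [-179.9, -0.0, -143.0]
contact_force: [-1.2, 0.1, 4.4]
gripper_width: 0.0368
gripper_force: 20.0
```

Run:
```python
from h import *
s=r.get_state();print(s["time_s"],s["joints"].round(1),s["moment"].round(2),s["contact_force"].round(1),s["eef_rot"])
```

```text
20.35 [ 15.8  18.1 -29.7   0.1 -42.2 -69. ] [0.27 0.5  0.6 ] [-1.2  0.1  4.4] [-1.79910871e+02 -2.32123197e-02 -1.43037031e+02]
```

Torque has jumped to 0.6 N m after 219° of turning, so the nut is bottomed. A little more to be sure.

Emit:
carry_out --deltas '[[0.3,[0,0,0],[0,0,0.08]],[0.3,[0,0,0],[0,0,0.15]],[0.3,[0,0,0],[0,0,0.15]],[0.3,[0,0,0],[0,0,0.15]]]'

```text
time_s: 20.75
tcp_pos: [0.5323, -0.0489, 0.0497]
eef_rot: [-179.9, 0.0, -151.5]
contact_force: [-0.6, 0.9, 4.9]
gripper_width: 0.0372
gripper_force: 20.0
```

```bash
cat > chk.py <<'E'
from h import *
s=r.get_state();print(s["time_s"],s["joints"].round(1),s["tcp_pos"].round(4),s["moment"].round(2),s["contact_force"].round(1),s["eef_rot"].round(1),s["gripper_force"],s["gripper_width"])
for n in("side",):
    im,d=r.capture(n);C=cal(n);t=np.radians(105.3);c=np.array([np.cos(t),np.sin(t),0]);y=np.array([-c[1],c[0],0]);sl=np.array([.5404,-.0793,0])-.056*c+[0,0,.018]
    K,D,V=C;uu,vv=np.meshgrid(np.arange(560),np.arange(420));q=cv2.undistortPoints(np.c_[uu.ravel(),vv.ravel()].astype(float)[:,None],K,D)[:,0]
    L=((np.c_[q,np.ones(len(q))]*d.ravel()[:,None]-V[:3,3])@V[:3,:3]-sl)@np.c_[c,y,[0,0,1]]*1e3
    F=L[(np.abs(L[:,0]+7)<9)&(np.abs(L[:,1])<40)&(L[:,2]>35)&(L[:,2]<86)]
    print(n,len(F),np.percentile(F,[2,50,98],axis=0).round(1),np.linalg.lstsq(np.c_[F[:,1:],np.ones(len(F))],F[:,0],rcond=None)[0].round(3))
    G=L[(L[:,0]>5)&(L[:,0]<26)&(np.abs(L[:,1])<20)&(L[:,2]>24)&(L[:,2]<32)];print("jaw top",len(G),np.percentile(G[:,0],[2,50,98]).round(1) if len(G) else 0)
    cv2.imwrite("pics/s7_%d.png"%(s["time_s"]*10),cv2.resize(im[130:280,180:320],(560,600),interpolation=2)[:,:,::-1])
E
python3 chk.py
```

```text
20.75 [ 15.8  18.1 -29.7   0.1 -42.2 -77.4] [ 0.5323 -0.0489  0.0497] [0.35 0.35 0.32] [-0.6  0.9  4.9] [-179.9    0.  -151.5] 20.0031977891922 0.03715882360662163
side 560 [[-11.4 -27.6  35.9]
 [ -8.6   2.8  61. ]
 [ -5.9  31.3  84.9]] [ 0.012  0.017 -9.637]
jaw top 0 0
```

The panel has been squared (lean 0.098 → 0.017), which confirms the nut is bottomed. Backing off a quarter turn.

Emit:
carry_out --deltas '[[0.3,[0,0,0],[0,0,-0.06]],[0.3,[0,0,-0.2],[0,0,-0.2]],[0.3,[0,0,-0.3],[0,0,-0.34]],[0.3,[0,0,-0.5],[0,0,-0.48]],[0.3,[0,0,-0.6],[0,0,-0.62]],[0.3,[0,0,-0.7],[0,0,-0.76]],[0.3,[0,0,-0.9],[0,0,-0.9]],[0.3,[0,0,-1.0],[0,0,-1.04]],[0.3,[0,0,-1.1],[0,0,-1.18]],[0.3,[0,0,-1.3],[0,0,-1.32]],[0.3,[0,0,-1.4],[0,0,-1.46]],[0.3,[0,0,-1.5],[0,0,-1.571]]]'

```text
time_s: 22.0
tcp_pos: [0.5328, -0.0489, 0.0512]
eef_rot: [-180.0, -0.1, -61.3]
contact_force: [0.5, -0.4, 3.5]
gripper_width: 0.037
gripper_force: 20.0
```

Emit:
carry_out --deltas '[[0.3,[0,0,0],[0,0,0]],[0.3,[0,0,0],[0,0,0]],[0.3,[0,0,0],[0,0,0]]]'

```text
time_s: 22.3
tcp_pos: [0.5327, -0.0489, 0.0512]
eef_rot: [-180.0, -0.1, -61.8]
contact_force: [1.1, -0.6, 5.2]
gripper_width: 0.0367
gripper_force: 20.0
```

```bash
python3 chk.py; ls pics/s7*
```

```text
22.3 [ 15.8  18.  -29.6   0.1 -42.4  12.3] [ 0.5327 -0.0489  0.0512] [-0.14 -0.49  0.08] [ 1.1 -0.6  5.2] [-1.80e+02 -1.00e-01 -6.18e+01] 20.000841915607452 0.036679201375876144
side 563 [[-12.1 -27.7  35.9]
 [ -8.5   2.5  61.1]
 [ -5.8  31.3  85. ]] [ 9.000e-03  2.100e-02 -9.806e+00]
jaw top 0 0
pics/s7_207.png
pics/s7_223.png
```

View pics/s7_223.png

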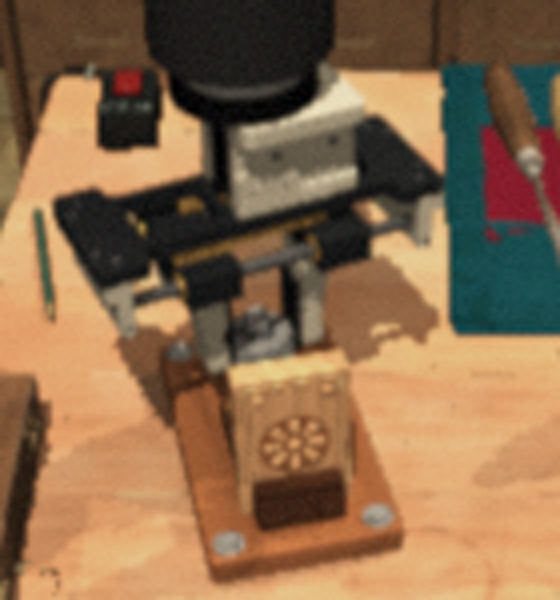

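The picture shows the panel upright in the slot, with the rosette at about (295,442). The fingers grip the nut at (262,335), clear of the panel. The nut has been backed off 89.7°, so I'm handing in.

```bash
python3 -c "
from plant import r
print(r.close_job())"
```

```text
the job is handed in; nothing more can be done
None
```

The job is handed in (no verdict came back): the panel stands upright in the clamp slot, and the nut was bottomed out, backed off about 90° and is still gripped at 20 N; the bottle, tape and strop were not touched.

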